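# Close the waffle maker and set its browning wheel

### The job

Get this waffle maker ready for its heat test: lower its open lid gently, without letting it drop, until it is fully closed. Then roll the browning wheel in the lid, pressing it no harder than it takes, until the 6 stands squarely in the little window beside it, and let go. Leave the crockery and the plant alone.

Things in the scene. Friction and masses are not known exactly. Their poses are not given: they have to be found in the camera images.
- waffle: Black waffle maker, 190 x 200 mm in plan, standing firmly (it does not slide). Origin: on the table under its middle. x points from the front (handle) to the rear (hinge), y left, z up. The hinge line is parallel to y, 95 mm behind the origin, 52 mm above the table. With the lid closed its flat top is 98 mm above the table.
- lid (a joint): Lid angle in rad: 0 = fully closed and level, grows as the lid opens, about 1.57 = upright. The 0.8 kg lid stays where it is left when nearly upright, but below about 1.1 rad it falls shut by its own weight unless held.
- handle (a point): Middle of the lid's handle bar: round, 12 mm thick, 84 mm long, parallel to the hinge, on two arms, its centre 50 mm out from the lid's front edge, 240 mm along the lid from the hinge line and 40 mm above the lid's underside. Lid closed: 92 mm above the table; lid upright: the topmost part. Frame: the lid's, x from handle to hinge, z out of the lid's top.
- wheel_top (a point): Nominal crest of the grey knurled browning wheel (drum 56 mm across, 22 mm wide, axle parallel to the hinge, sunk in the lid), 10 mm out of the lid's top; lid closed: 50 mm in front of the waffle maker's origin. The true crest lies up to 5 mm lower or 3 mm higher: feel for it. Sprung: gives from 3 N, 8 N per mm, for 1.5 mm. Over 15 N breaks its clips. Axes: as the handle's.
- wheel (a joint): Wheel angle in rad: 0 = number 1, each number 0.628 more, so 6 = 3.142; stops just beyond 1 and 7. It clicks at each number and settles on the nearest when let go (about 4 N at the rim). A fingertip pressed on the crest with 8 to 12 N and dragged turns it by friction, less may slip: towards the handle raises the number, towards the hinge lowers it; 17.6 mm of rim per number.
- window (a point): Middle of the small open window (11 x 14 mm, thin steel frame, flush with the lid's top), 20.5 mm left of the wheel's middle. White numerals 9 mm high on a black drum show in it, upright for someone standing at the handle side.
- plates: Bystander: stack of five white dinner plates, 210 mm in diameter, 42 mm high; origin under its centre.
- mug: Bystander: white mug, 80 mm in diameter, 95 mm high; origin under its centre.
- grass: Bystander: ornamental grass in a cork pot 92 mm in diameter, about 215 mm high in all; origin under its centre.

How it is judged:
By the outcome, as a careful person would: the job done as asked, in the order asked, and still so for the second after the job is handed in, with the robot touching nothing.
It also fails if it takes over 72 s, if anything falls off the work surface, if the arm or the gripper's body presses on something with over 40 N, if the wrist force passes 120 N, or if a joint passes its speed limit or range.

### The arm

A 6-joint arm with a two-finger parallel gripper is mounted at the origin on the work surface. World frame = base frame: x ahead of the robot, y to its left, z up, the work surface at z = 0. Lengths are in mm, angles in rad, forces in N, time in s.
With the tool pointing down it reaches from about 325 to 850 mm from the base axis. Payload 15.5 kg.
Tool frame: the origin (TCP) lies between the finger pads; the fingertips stand 8 mm ahead of it and the grasp point (between the pads) lies 11 mm behind it (arm.finger_overhang is the distance from the TCP to the fingertips, in mm); z points along the fingers, y is the line along which they close (so a half turn about z gives the same grasp; the last joint's range is limited). The gripper opens to 91 mm and grips with 3 to 60 N. Pads are 32 mm wide; open, the fingers measure 118 mm over their backs; the gripper's body (76 mm by 178 mm) begins 60 mm behind the grasp point.
Start: joints at [-1.385, 0.494, 1.345, -0, 1.302, -0.096], TCP at [173.204, -600.522, 221.915] pointing down, gripper open.
Joint ranges: [-2.91, 2.91], [-0.82, 2.16], [0.22, 2.67], [-1.22, 4.37], [0.12, 2.79], [-3.08, 3.08]. Speed limits (rad/s): [1.89, 1.89, 2.57, 3.01, 3.01, 3.01].

### API

Orientations are given as a rotation vector (axis times angle).
In Python, from rig import arm, snapshot, camera_model gives the robot as it stands.
- The arm moves only by the tool arm_command, never from a script. Its argument "plan" is a list of rows, each an object of numbers: "x", "y", "z": the shift along the tool's x, y, z in mm; "rx", "ry", "rz": the turn, a rotation vector about the tool's x, y, z in rad; "claw": the finger opening in mm, from 0 to 91.2. In form: [{"x": .., "y": .., "z": .., "rx": .., "ry": .., "rz": .., "claw": ..}, ...]. A call has 1 to 20 rows; each row is the pose to reach, as a shift and turn from the pose commanded when the call began, along the tool's axes at that moment; what a row does not reach only later rows make up. A row lasts 1/12 s, in which the tool goes at most 41.7 mm and 7.16 degrees, less where a joint would pass 70% of its speed; a pose out of reach is approached as far as the arm can. A call with a gripper value outside its range is refused whole. The fingers move at their own pace and stop on an object; the grip force is fixed at half the most. Time passes only in rows, so rows that repeat a pose let the fingers close. It gives the time, the measured TCP pose, the force, the opening and the grip force at its end, in the units of the state.
- arm.get_obs(): the state, without advancing time (a new reading comes with each control period).
- snapshot(name): name is "scene" or "top" or "wrist"; returns the picture (420x560x3 uint8, blue, green, red); there is no depth.
- camera_model(name): a dict with "camera_matrix" (3x3 intrinsics, pixels), "R" (3x3) and "t" (3): a world point X has camera coordinates R X + t; the wrist camera has in their place "mount" (4x4, takes a point from camera to tool coordinates, whose origin is the TCP and whose axes are the flange's). Camera axes: x right, y down, z forward; pixel columns grow to the right and rows downward; lengths in mm; the calibration is good to about 2 mm. A picture is of the moment at which its call begins: read the wrist's pose just before it. camera_model takes no time and is no camera call.
- arm.hand_in(): hands the job in; it is judged then, once.
The state is a dict: "clock": time; "joints": joint angles; "qvel": joint speeds; "tau": joint torques, N m; "position": TCP position; "ee_rot": TCP orientation; "contact_force": force on the tool from outside, world axes, zero at the start; "moment": the same for the moment, N m; "width": finger opening in mm; "grip_force": force on a finger pad.
Only numpy, scipy, OpenCV 4.12 (cv2) and the standard library are available. Lean on these libraries where they do the work, as an engineer would, in place of code of your own. Each camera call takes 0.05 s, during which the arm holds its last target. There are 200 camera calls.

## Working session

There is one attempt and no reset: what is moved stays moved. The work goes in short steps, Python scripts to look and compute and a tool call to move; the robot and the scene stay as the last step left them, time stands still between calls to the robot, and variables do not carry over. Pictures are saved under pics/ and viewed, at most 10 in all, crops included, and the job is handed in when it is done.

Besides the shell and the picture viewer there is one more tool, called after "Request:" by a JSON object that holds its "name" and its "arguments". arm_command: Moves the arm, as the interface text tells. Its arguments: {"type":"object","properties":{"plan":{"type":"array","items":{"type":"object","properties":{"x":{"type":"number"},"y":{"type":"number"},"z":{"type":"number"},"rx":{"type":"number"},"ry":{"type":"number"},"rz":{"type":"number"},"claw":{"type":"number"}}}}},"required":["plan"]}

```bash
mkdir -p pics; python3 - <<'E'
from rig import arm,snapshot,camera_model
import cv2,numpy as np
o=arm.get_obs();print(o)
a=snapshot("scene");b=snapshot("top")
cv2.imwrite("pics/s0.png",a);cv2.imwrite("pics/t0.png",b)
for n in("scene","top","wrist"):print(n,camera_model(n))
E
```

```text
{'clock': 0.0, 'joints': array([-1.38550015e+00,  4.94193615e-01,  1.34613635e+00,  7.53568825e-06,
        1.30248026e+00, -9.55165966e-02]), 'qvel': array([-0.00088398,  0.00152402,  0.00115219,  0.00093195, -0.00143673,
        0.0011307 ]), 'tau': array([ 1.31809708e-05, -8.78837943e+01, -3.81847608e+01,  7.05948612e-02,
        5.33886719e-02, -6.44629813e-05]), 'position': array([ 173.13792647, -600.15746673,  221.33000045]), 'ee_rot': array([-3.10947263e+00, -4.39478416e-01,  7.43963042e-05]), 'contact_force': array([-0.37722654,  0.59744434, -0.96704771]), 'moment': array([ 0.0430288 , -0.04210595,  0.00287195]), 'grip_force': 0.0, 'width': 91.49328595653623}
scene {'camera_matrix': array([[406.41166477,   0.        , 269.93134584],
       [  0.        , 406.41166477, 209.52553243],
       [  0.        ,   0.        ,   1.        ]]), 'R': array([[-0.89023683, -0.45547706, -0.00436259],
       [-0.26700202,  0.52957126, -0.80514856],
       [ 0.369037  , -0.71560808, -0.59305714]]), 't': array([476.68944517, 255.0012615 , 828.47089918])}
top {'camera_matrix': array([[415.4595
[... 178 characters left out ...]
-0.01050335],
       [-0.98842741, -0.02702987, -0.14926699],
       [ 0.14891241,  0.01469853, -0.98874114]]), 't': array([ -46.74228344,  581.11032536, 1067.86574099])}
wrist {'camera_matrix': array([[332.99196208,   0.        , 280.72366824],
       [  0.        , 332.99196208, 211.44325126],
       [  0.        ,   0.        ,   1.        ]]), 'mount': array([[-5.84161934e-04, -9.62832365e-01, -2.70099047e-01,
         7.63773597e+01],
       [ 9.99999063e-01, -2.28048073e-04, -1.34983564e-03,
         2.51493743e-01],
       [ 1.23806988e-03, -2.70099583e-01,  9.62831596e-01,
        -1.62905988e+02],
       [ 0.00000000e+00,  0.00000000e+00,  0.00000000e+00,
         1.00000000e+00]])}
```

View pics/s0.png

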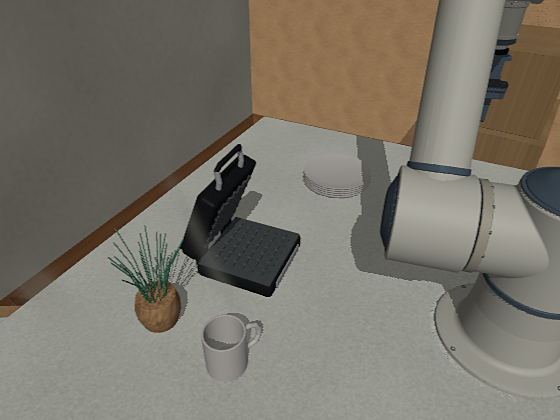

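View pics/t0.png

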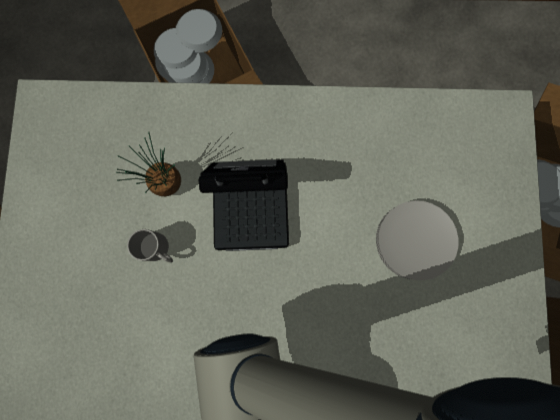

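```bash
python3 - <<'E'
import cv2,numpy as np
a=cv2.imread("pics/s0.png")[135:305,175:310];b=cv2.imread("pics/t0.png")[150:260,190:300]
g=lambda i:(255*(i/255.)**.5).astype('uint8')
A=cv2.resize(g(a),(400,504),interpolation=2);B=cv2.resize(g(b),(400,400),interpolation=2)
c=np.zeros((504,800,3),'uint8');c[:,:400]=A;c[:400,400:]=B
cv2.imwrite("pics/c0.png",c)
E
```

```text
(no output)
```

View pics/c0.png

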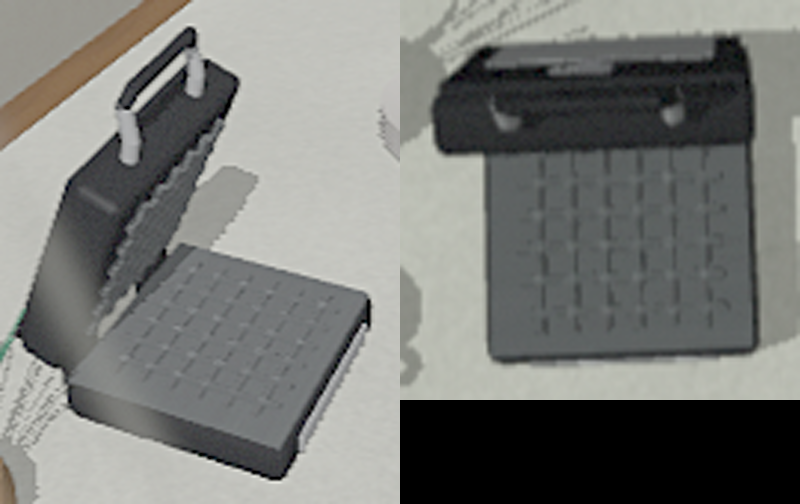

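```bash
cat > h.py <<'E'
import numpy as np
from rig import camera_model
def ray(n,u,v):
    m=camera_model(n);R=m["R"];c=-R.T@m["t"]
    d=R.T@np.linalg.inv(m["camera_matrix"])@[u,v,1];return c,d/np.linalg.norm(d)
def plane(n,u,v,z):
    c,d=ray(n,u,v);return c+d*(z-c[2])/d[2]
def tri(p,q):
    c,d=ray("scene",*p);e,f=ray("top",*q)
    s=np.linalg.lstsq(np.c_[d,-f],e-c,rcond=None)[0];a=c+s[0]*d;b=e+s[1]*f
    return (a+b)/2,np.linalg.norm(a-b)
def proj(n,X):
    m=camera_model(n);p=m["camera_matrix"]@(m["R"]@X+m["t"]);return p[:2]/p[2]
E
python3 - <<'E'
from h import *
np.set_printoptions(precision=1,suppress=True)
S=lambda x,y:(x/2.963+175,y/2.965+135)
T=lambda x,y:((x-400)/3.636+190,y/3.636+150)
for z in(45,52):
  print(z,"top FL,FR",plane("top",*T(492,352),z),plane("top",*T(757,344),z))
  print("scene FL FR",plane("scene",*S(283,448),z),plane("scene",*S(370,292),z),"RL",plane("scene",*S(72,378),z))
print("scene FL bottom",plane("scene",*S(280,478),0),plane("scene",*S(300,452),0))
print("tri FL",tri(S(283,448),T(492,352)),"FR",tri(S(370,292),T(757,344)))
print("bar L",tri(S(122,103),T(503,98)),"R",tri(S(193,33),T(672,98)))
E
```

```text
45 top FL,FR [470.8 132.9  45. ] [482.1 -59.   45. ]
scene FL FR [465.4 133.8  45. ] [480.2 -57.4  45. ] RL [645.2 142.9  45. ]
52 top FL,FR [470.5 131.8  52. ] [481.7 -58.9  52. ]
scene FL FR [462.4 139.6  52. ] [477.1 -49.6  52. ] RL [640.3 148.6  52. ]
scene FL bottom [472.7 124.8   0. ] [470.9  94.3   0. ]
tri FL (array([468.7, 132.4,  42.6]), np.float64(4.776655482047412)) FR (array([481.6, -59.2,  43.3]), np.float64(1.2434092293166357))
bar L (array([607.3,  95.8, 278. ]), np.float64(0.8655082013977022)) R (array([608.9,  -3.4, 284.4]), np.float64(0.06301819938858058))
```

Request:
{"name": "arm_command", "arguments": {"plan": [{"x": 0, "y": 0, "z": -60, "rz": 0}, {"x": 30, "y": -25, "z": -169, "rz": -0.1}, {"x": 60, "y": -51, "z": -169, "rz": -0.2}, {"x": 90, "y": -77, "z": -169, "rz": -0.3}, {"x": 120, "y": -102, "z": -169, "rz": -0.4}, {"x": 150, "y": -128, "z": -169, "rz": -0.5}, {"x": 180, "y": -154, "z": -169, "rz": -0.6}, {"x": 210, "y": -179, "z": -169, "rz": -0.7}, {"x": 240, "y": -205, "z": -169, "rz": -0.8}, {"x": 270, "y": -231, "z": -169, "rz": -0.9}, {"x": 300, "y": -256, "z": -169, "rz": -1.0}, {"x": 330, "y": -282, "z": -169, "rz": -1.1}, {"x": 360, "y": -308, "z": -169, "rz": -1.2}, {"x": 390, "y": -333, "z": -169, "rz": -1.3}, {"x": 420, "y": -359, "z": -169, "rz": -1.35}, {"x": 450, "y": -384, "z": -169, "rz": -1.35}, {"x": 480, "y": -410, "z": -169, "rz": -1.35}, {"x": 510, "y": -436, "z": -169, "rz": -1.35}, {"x": 540, "y": -461, "z": -169, "rz": -1.35}, {"x": 565, "y": -483, "z": -169, "rz": -1.35, "claw": 40}]}}

```text
invalid input
```

```bash
cat >> h.py <<'E'
from scipy.spatial.transform import Rotation as Ro
def wcam(o):
    M=camera_model("wrist")["mount"];R=Ro.from_rotvec(o["ee_rot"]).as_matrix()
    return R@M[:3,3]+o["position"],R@M[:3,:3]
def wproj(o,X):
    c,R=wcam(o);p=camera_model("wrist")["camera_matrix"]@(R.T@(np.array(X)-c));return p[:2]/p[2]
def wray(o,u,v):
    c,R=wcam(o);d=R@np.linalg.inv(camera_model("wrist")["camera_matrix"])@[u,v,1];return c,d/np.linalg.norm(d)
def wplane(o,u,v,z):
    c,d=wray(o,u,v);return c+d*(z-c[2])/d[2]
E
python3 - <<'E'
from h import *
from rig import arm
np.set_printoptions(precision=3,suppress=True)
o=arm.get_obs();print(o["clock"],o["position"],o["ee_rot"],o["joints"]);R=Ro.from_rotvec(o["ee_rot"]).as_matrix();print(R)
print(R.T@(np.array([600,46,390])-o["position"]))
E
```

```text
0.1 [ 173.155 -600.186  221.385] [-3.11  -0.439  0.   ] [-1.385  0.494  1.346 -0.     1.303 -0.095]
[[ 0.961  0.277 -0.   ]
 [ 0.277 -0.961  0.001]
 [ 0.    -0.001 -1.   ]]
[ 589.222 -502.775 -167.985]
```

Request:
{"name": "arm_command", "arguments": {"plan": [{"x": 0, "y": 0, "z": -40, "rx": 0, "ry": 0, "rz": 0, "claw": 40}, {"x": 20, "y": -17, "z": -75, "rx": 0, "ry": 0, "rz": -0.1, "claw": 40}, {"x": 589, "y": -503, "z": -169, "rx": 0, "ry": 0, "rz": -1.35, "claw": 40}, {"x": 589, "y": -503, "z": -169, "rx": 0, "ry": 0, "rz": -1.35, "claw": 40}, {"x": 589, "y": -503, "z": -169, "rx": 0, "ry": 0, "rz": -1.35, "claw": 40}, {"x": 589, "y": -503, "z": -169, "rx": 0, "ry": 0, "rz": -1.35, "claw": 40}, {"x": 589, "y": -503, "z": -169, "rx": 0, "ry": 0, "rz": -1.35, "claw": 40}, {"x": 589, "y": -503, "z": -169, "rx": 0, "ry": 0, "rz": -1.35, "claw": 40}, {"x": 589, "y": -503, "z": -169, "rx": 0, "ry": 0, "rz": -1.35, "claw": 40}, {"x": 589, "y": -503, "z": -169, "rx": 0, "ry": 0, "rz": -1.35, "claw": 40}, {"x": 589, "y": -503, "z": -169, "rx": 0, "ry": 0, "rz": -1.35, "claw": 40}, {"x": 589, "y": -503, "z": -169, "rx": 0, "ry": 0, "rz": -1.35, "claw": 40}, {"x": 589, "y": -503, "z": -169, "rx": 0, "ry": 0, "rz": -1.35, "claw": 40}, {"x": 589, "y": -503, "z": -169, "rx": 0, "ry": 0, "rz": -1.35, "claw": 40}, {"x": 589, "y": -503, "z": -169, "rx": 0, "ry": 0, "rz": -1.35, "claw": 40}]}}

```text
clock: 1.35
position: [483.4, -129.1, 364.0]
ee_rot: [-2.154, -2.287, 0.0]
contact_force: [0.5, -1.7, -0.1]
width: 39.9
grip_force: 0.0
```

Request:
{"name": "arm_command", "arguments": {"plan": [{"x": 168, "y": 122, "z": -26, "rx": 0, "ry": 0, "rz": 0, "claw": 40}, {"x": 168, "y": 122, "z": -26, "rx": 0, "ry": 0, "rz": 0, "claw": 40}, {"x": 168, "y": 122, "z": -26, "rx": 0, "ry": 0, "rz": 0, "claw": 40}, {"x": 168, "y": 122, "z": -26, "rx": 0, "ry": 0, "rz": 0, "claw": 40}, {"x": 168, "y": 122, "z": -26, "rx": 0, "ry": 0, "rz": 0, "claw": 40}, {"x": 168, "y": 122, "z": -26, "rx": 0, "ry": 0, "rz": 0, "claw": 40}, {"x": 168, "y": 122, "z": -26, "rx": 0, "ry": 0, "rz": 0, "claw": 40}, {"x": 168, "y": 122, "z": -26, "rx": 0, "ry": 0, "rz": 0, "claw": 40}]}}

```text
clock: 2.02
position: [594.2, 43.7, 389.3]
ee_rot: [-2.153, -2.287, 0.002]
contact_force: [0.5, -0.8, -0.4]
width: 40.2
grip_force: 0.0
```

```bash
python3 - <<'E'
from h import *
from rig import arm,snapshot
import cv2
o=arm.get_obs();a=snapshot("wrist");np.savez("w1.npz",**o)
print(o["position"],o["ee_rot"])
a=(255*(a/255.)**.6).astype('uint8');cv2.imwrite("pics/w1.png",a)
print(wproj(o,[607.3,95.8,281]),wproj(o,[608.9,-3.4,281]))
E
```

```text
[594.245362    43.73578161 389.26768191] [-2.15267788e+00 -2.28721120e+00  1.52858959e-03]
[300.94582634 150.55701988] [294.19359375 263.98988073]
```

View pics/w1.png

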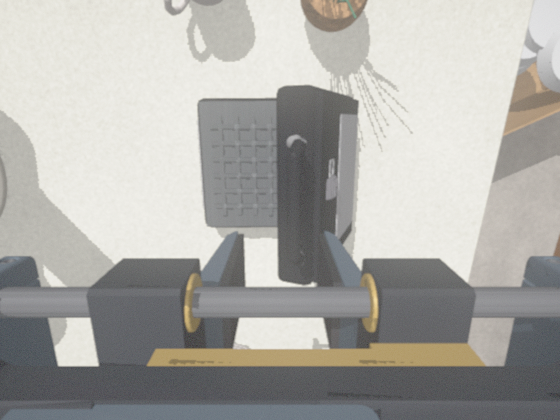

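Request:
{"name": "arm_command", "arguments": {"plan": [{"x": 1, "y": 14, "z": 30, "rx": 0, "ry": 0, "rz": 0, "claw": 40}, {"x": 1, "y": 14, "z": 60, "rx": 0, "ry": 0, "rz": 0, "claw": 40}, {"x": 1, "y": 14, "z": 85, "rx": 0, "ry": 0, "rz": 0, "claw": 40}, {"x": 1, "y": 14, "z": 105, "rx": 0, "ry": 0, "rz": 0, "claw": 40}, {"x": 1, "y": 14, "z": 119, "rx": 0, "ry": 0, "rz": 0, "claw": 40}, {"x": 1, "y": 14, "z": 119, "rx": 0, "ry": 0, "rz": 0, "claw": 40}, {"x": 1, "y": 14, "z": 119, "rx": 0, "ry": 0, "rz": 0, "claw": 40}]}}

```text
clock: 2.65
position: [607.9, 44.6, 270.9]
ee_rot: [-2.155, -2.285, 0.001]
contact_force: [0.4, 0.4, 0.6]
width: 39.8
grip_force: 0.0
```

```bash
python3 - <<'E'
from h import *
from rig import arm,snapshot
import cv2
o=arm.get_obs();a=snapshot("wrist");b=snapshot("scene")
print(o["position"],o["contact_force"])
g=lambda i:(255*(i/255.)**.6).astype('uint8')
c=np.zeros((420,800,3),'uint8');c[:,:400]=g(a)[:,80:480];c[:,400:]=cv2.resize(g(b)[100:268,160:320],(400,420))
cv2.imwrite("pics/w2.png",c)
E
```

```text
[607.90714483  44.58152531 270.92687699] [0.38991976 0.36569145 0.61050934]
```

View pics/w2.png

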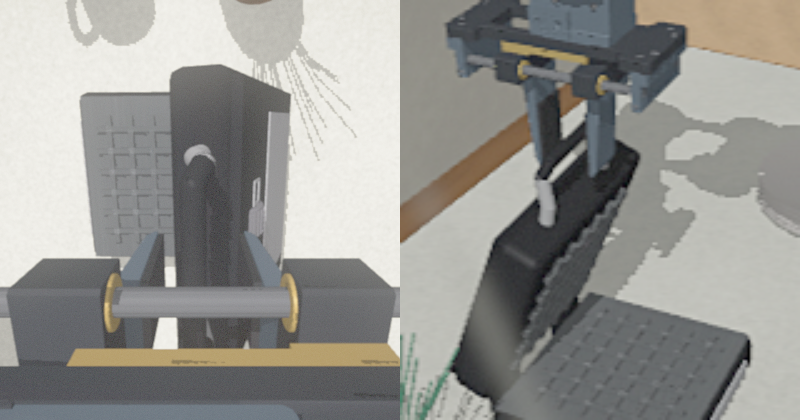

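Request:
{"name": "arm_command", "arguments": {"plan": [{"x": 0, "y": 0, "z": 0, "rx": 0, "ry": 0, "rz": 0, "claw": 4}, {"x": 0, "y": 0, "z": 0, "rx": 0, "ry": 0, "rz": 0, "claw": 4}, {"x": 0, "y": 0, "z": 0, "rx": 0, "ry": 0, "rz": 0, "claw": 4}, {"x": 0, "y": 0, "z": 0, "rx": 0, "ry": 0, "rz": 0, "claw": 4}, {"x": 0, "y": 0, "z": 0, "rx": 0, "ry": 0, "rz": 0, "claw": 4}, {"x": 0, "y": 0, "z": 0, "rx": 0, "ry": 0, "rz": 0, "claw": 4}]}}

```text
clock: 3.25
position: [608.3, 45.7, 271.1]
ee_rot: [-2.154, -2.287, 0.0]
contact_force: [-4.6, 0.0, 5.0]
width: 11.2
grip_force: 30.0
```

```bash
python3 - <<'E'
from h import *
np.set_printoptions(precision=1,suppress=True)
# arc from bar (hinge at distance 243.3), bar now P; height over hinge 229 -> elevation
for zb in (279,282):
    r=np.hypot(240,40);e0=np.arcsin((zb-52)/r);print(e0-.1651)
    es=np.linspace(e0,.1651,20)
    print(np.c_[r*(np.cos(es)-np.cos(e0)),r*(np.sin(e0)-np.sin(es))])
E
```

```text
1.037461628626809
[[  0.    0. ]
 [ 12.3   5.1]
 [ 24.2  10.9]
 [ 35.8  17.3]
 [ 47.1  24.4]
 [ 58.   32. ]
 [ 68.4  40.3]
 [ 78.3  49. ]
 [ 87.8  58.4]
 [ 96.8  68.2]
 [105.1  78.5]
 [113.   89.2]
 [120.2 100.4]
 [126.8 111.9]
 [132.7 123.8]
 [138.1 136. ]
 [142.7 148.4]
 [146.6 161.1]
 [149.9 174. ]
 [152.4 187. ]]
1.0733952050517241
[[  0.    0. ]
 [ 12.9   4.8]
 [ 25.4  10.4]
 [ 37.7  16.7]
 [ 49.5  23.6]
 [ 61.   31.2]
 [ 72.   39.5]
 [ 82.5  48.3]
 [ 92.5  57.8]
 [101.9  67.7]
 [110.8  78.2]
 [119.1  89.2]
 [126.7 100.6]
 [133.7 112.5]
 [140.  124.7]
 [145.6 137.3]
 [150.4 150.1]
 [154.6 163.2]
 [158.  176.5]
 [160.6 190. ]]
```

Request:
{"name": "arm_command", "arguments": {"plan": [{"x": 0, "y": -4, "z": 1.2, "rx": 0, "ry": 0, "rz": 0, "claw": 4}, {"x": 0, "y": -8, "z": 2.4, "rx": 0, "ry": 0, "rz": 0, "claw": 4}, {"x": 0, "y": -12, "z": 3.8, "rx": 0, "ry": 0, "rz": 0, "claw": 4}, {"x": 0, "y": -16, "z": 5.2, "rx": 0, "ry": 0, "rz": 0, "claw": 4}, {"x": 0, "y": -16, "z": 5.2, "rx": 0, "ry": 0, "rz": 0, "claw": 4}, {"x": 0, "y": -16, "z": 5.2, "rx": 0, "ry": 0, "rz": 0, "claw": 4}]}}

```text
clock: 3.75
position: [592.5, 44.7, 266.7]
ee_rot: [2.153, 2.286, 0.001]
contact_force: [-6.3, -1.4, 15.5]
width: 11.2
grip_force: 30.0
```

```bash
python3 - <<'E'
from h import *
np.set_printoptions(precision=1,suppress=True)
S=lambda x,y:(x/2.963+175,y/2.965+135)
T=lambda x,y:((x-400)/3.636+190,y/3.636+150)
print(tri(S(238,85),T(750,142)),tri(S(118,210),T(443,152)))
E
```

```text
(array([597.4, -49.2, 219.8]), np.float64(1.3312561664917115)) (array([585.1, 140.7, 224.2]), np.float64(1.4115514079081))
```

Request:
{"name": "arm_command", "arguments": {"plan": [{"x": 0, "y": -4, "z": 0.2, "rx": 0, "ry": 0, "rz": 0, "claw": 4}, {"x": 0, "y": -8, "z": 1.6, "rx": 0, "ry": 0, "rz": 0, "claw": 4}, {"x": 0, "y": -12, "z": 3.1, "rx": 0, "ry": 0, "rz": 0, "claw": 4}, {"x": 0, "y": -16, "z": 4.6, "rx": 0, "ry": 0, "rz": 0, "claw": 4}, {"x": 0, "y": -20, "z": 6.2, "rx": 0, "ry": 0, "rz": 0, "claw": 4}, {"x": 0, "y": -23, "z": 7.5, "rx": 0, "ry": 0, "rz": 0, "claw": 4}, {"x": 0, "y": -23, "z": 7.5, "rx": 0, "ry": 0, "rz": 0, "claw": 4}]}}

```text
clock: 4.33
position: [568.7, 43.2, 258.0]
ee_rot: [-2.154, -2.287, 0.001]
contact_force: [-3.8, -2.2, 4.0]
width: 11.5
grip_force: 30.0
```

```bash
python3 - <<'E'
import numpy as np
np.set_printoptions(precision=1,suppress=True)
r=243.3
for a,b,n in((1.165,.75,15),(.75,.35,15),(.35,.165,10)):
    e=np.linspace(a,b,n+1)[1:];print(list(zip(np.round(-r*(np.cos(e)-np.cos(a)),1),np.round(r*(np.sin(a)-np.sin(e)),1))))
E
```

```text
[(np.float64(-6.1), np.float64(2.7)), (np.float64(-12.2), np.float64(5.7)), (np.float64(-18.2), np.float64(8.7)), (np.float64(-24.1), np.float64(12.0)), (np.float64(-29.9), np.float64(15.4)), (np.float64(-35.6), np.float64(18.9)), (np.float64(-41.2), np.float64(22.7)), (np.float64(-46.7), np.float64(26.5)), (np.float64(-52.1), np.float64(30.6)), (np.float64(-57.4), np.float64(34.7)), (np.float64(-62.6), np.float64(39.1)), (np.float64(-67.6), np.float64(43.5)), (np.float64(-72.5), np.float64(48.1)), (np.float64(-77.3), np.float64(52.8)), (np.float64(-82.0), np.float64(57.7))]
[(np.float64(-4.4), np.float64(4.8)), (np.float64(-8.6), np.float64(9.7)), (np.float64(-12.7), np.float64(14.8)), (np.float64(-16.6), np.float64(19.9)), (np.float64(-20.5), np.float64(25.1)), (np.float64(-24.1), np.float64(30.5)), (np.float64(-27.7), np.float64(35.9)), (np.float64(-31.1), np.float64(41.4)), (np.float64(-34.3), np.float64(47.1)), (np.float64(-37.4), np.float64(52.8)), (np.float64(-40.3), np.float64(58.6)), (np.float64(-43.1), np.float64(64.4)), (np.float64(-45.8), np.float64(70.4)), (np.float64(-48.2), np.float64(76.4)), (np.float64(-50.5), np.float64(82.4))]
[(np.float64(-1.5), np.float64(4.2)), (np.float64(-2.9), np.float64(8.5)), (np.float64(-4.3), np.float64(12.8)), (np.float64(-5.5), np.float64(17.1)), (np.float64(-6.7), np.float64(21.5)), (np.float64(-7.8), np.float64(25.8)), (np.float64(-8.9), np.float64(30.2)), (np.float64(-9.8), np.float64(34.6)), (np.float64(-10.7), np.float64(39.0)), (np.float64(-11.4), np.float64(43.5))]
```

Request:
{"name": "arm_command", "arguments": {"plan": [{"x": 0, "y": -6.1, "z": 2.7, "rx": 0, "ry": 0, "rz": 0, "claw": 4}, {"x": 0, "y": -12.2, "z": 5.7, "rx": 0, "ry": 0, "rz": 0, "claw": 4}, {"x": 0, "y": -18.2, "z": 8.7, "rx": 0, "ry": 0, "rz": 0, "claw": 4}, {"x": 0, "y": -24.1, "z": 12, "rx": 0, "ry": 0, "rz": 0, "claw": 4}, {"x": 0, "y": -29.9, "z": 15.4, "rx": 0, "ry": 0, "rz": 0, "claw": 4}, {"x": 0, "y": -35.6, "z": 18.9, "rx": 0, "ry": 0, "rz": 0, "claw": 4}, {"x": 0, "y": -41.2, "z": 22.7, "rx": 0, "ry": 0, "rz": 0, "claw": 4}, {"x": 0, "y": -41.2, "z": 22.7, "rx": 0, "ry": 0, "rz": 0, "claw": 4}]}}

```text
clock: 5.0
position: [526.7, 40.5, 234.8]
ee_rot: [-2.153, -2.286, 0.003]
contact_force: [-5.7, -4.2, 3.2]
width: 11.2
grip_force: 30.0
```

Request:
{"name": "arm_command", "arguments": {"plan": [{"x": 0, "y": -5.5, "z": 3.8, "rx": 0, "ry": 0, "rz": 0, "claw": 4}, {"x": -0.2, "y": -10.9, "z": 7.9, "rx": 0, "ry": 0, "rz": 0, "claw": 4}, {"x": -0.4, "y": -16.2, "z": 12, "rx": 0, "ry": 0, "rz": 0, "claw": 4}, {"x": -0.5, "y": -21.4, "z": 16.4, "rx": 0, "ry": 0, "rz": 0, "claw": 4}, {"x": -0.5, "y": -26.4, "z": 20.8, "rx": 0, "ry": 0, "rz": 0, "claw": 4}, {"x": -0.5, "y": -31.3, "z": 25.4, "rx": 0, "ry": 0, "rz": 0, "claw": 4}, {"x": -0.5, "y": -36.1, "z": 30.1, "rx": 0, "ry": 0, "rz": 0, "claw": 4}, {"x": -0.5, "y": -40.8, "z": 35, "rx": 0, "ry": 0, "rz": 0, "claw": 4}, {"x": -0.5, "y": -40.8, "z": 35, "rx": 0, "ry": 0, "rz": 0, "claw": 4}]}}

```text
clock: 5.75
position: [485.4, 37.7, 199.4]
ee_rot: [-2.152, -2.285, 0.004]
contact_force: [-7.8, -3.5, 2.3]
width: 11.2
grip_force: 30.0
```

Request:
{"name": "arm_command", "arguments": {"plan": [{"x": 0, "y": -4.8, "z": 4.8, "rx": 0, "ry": 0, "rz": 0, "claw": 4}, {"x": -0.2, "y": -9.3, "z": 9.7, "rx": 0, "ry": 0, "rz": 0, "claw": 4}, {"x": -0.3, "y": -13.4, "z": 14.8, "rx": 0, "ry": 0, "rz": 0, "claw": 4}, {"x": -0.3, "y": -17.3, "z": 19.9, "rx": 0, "ry": 0, "rz": 0, "claw": 4}, {"x": -0.3, "y": -21.2, "z": 25.1, "rx": 0, "ry": 0, "rz": 0, "claw": 4}, {"x": -0.3, "y": -24.8, "z": 30.5, "rx": 0, "ry": 0, "rz": 0, "claw": 4}, {"x": -0.3, "y": -28.4, "z": 35.9, "rx": 0, "ry": 0, "rz": 0, "claw": 4}, {"x": -0.3, "y": -31.8, "z": 41.4, "rx": 0, "ry": 0, "rz": 0, "claw": 4}, {"x": -0.3, "y": -31.8, "z": 41.4, "rx": 0, "ry": 0, "rz": 0, "claw": 4}]}}

```text
clock: 6.5
position: [453.9, 35.6, 157.8]
ee_rot: [-2.152, -2.285, 0.004]
contact_force: [-5.9, -3.2, -0.8]
width: 11.4
grip_force: 30.0
```

Request:
{"name": "arm_command", "arguments": {"plan": [{"x": 0, "y": -3.5, "z": 5.7, "rx": 0, "ry": 0, "rz": 0, "claw": 4}, {"x": -0.2, "y": -6.7, "z": 11.4, "rx": 0, "ry": 0, "rz": 0, "claw": 4}, {"x": -0.3, "y": -9.6, "z": 17.2, "rx": 0, "ry": 0, "rz": 0, "claw": 4}, {"x": -0.3, "y": -12.4, "z": 23, "rx": 0, "ry": 0, "rz": 0, "claw": 4}, {"x": -0.3, "y": -15.1, "z": 29, "rx": 0, "ry": 0, "rz": 0, "claw": 4}, {"x": -0.3, "y": -17.5, "z": 35, "rx": 0, "ry": 0, "rz": 0, "claw": 4}, {"x": -0.3, "y": -19.8, "z": 41, "rx": 0, "ry": 0, "rz": 0, "claw": 4}, {"x": -0.3, "y": -19.8, "z": 41, "rx": 0, "ry": 0, "rz": 0, "claw": 4}]}}

```text
clock: 7.17
position: [433.7, 34.3, 116.7]
ee_rot: [-2.151, -2.285, 0.005]
contact_force: [-7.4, -0.6, -2.6]
width: 11.1
grip_force: 30.0
```

Request:
{"name": "arm_command", "arguments": {"plan": [{"x": 0, "y": -2.0, "z": 4.2, "rx": 0, "ry": 0, "rz": 0, "claw": 4}, {"x": 0, "y": -3.5, "z": 8.5, "rx": 0, "ry": 0, "rz": 0, "claw": 4}, {"x": 0, "y": -5, "z": 12.8, "rx": 0, "ry": 0, "rz": 0, "claw": 4}, {"x": 0, "y": -6.2, "z": 17.1, "rx": 0, "ry": 0, "rz": 0, "claw": 4}, {"x": 0, "y": -7.4, "z": 21.5, "rx": 0, "ry": 0, "rz": 0, "claw": 4}, {"x": 0, "y": -8.5, "z": 25.8, "rx": 0, "ry": 0, "rz": 0, "claw": 4}, {"x": 0, "y": -9.6, "z": 30, "rx": 0, "ry": 0, "rz": 0, "claw": 4}, {"x": 0, "y": -10.2, "z": 33, "rx": 0, "ry": 0, "rz": 0, "claw": 4}, {"x": 0, "y": -10.8, "z": 36, "rx": 0, "ry": 0, "rz": 0, "claw": 4}, {"x": 0, "y": -10.8, "z": 36, "rx": 0, "ry": 0, "rz": 0, "claw": 4}]}}

```text
clock: 8.0
position: [423.0, 33.6, 81.0]
ee_rot: [-2.151, -2.285, 0.005]
contact_force: [-7.6, -2.3, -3.3]
width: 11.4
grip_force: 30.0
```

Request:
{"name": "arm_command", "arguments": {"plan": [{"x": 0, "y": -0.8, "z": 1.5, "rx": 0, "ry": 0, "rz": 0, "claw": 4}, {"x": 0, "y": -1.1, "z": 3, "rx": 0, "ry": 0, "rz": 0, "claw": 4}, {"x": 0, "y": -1.4, "z": 4.5, "rx": 0, "ry": 0, "rz": 0, "claw": 4}, {"x": 0, "y": -1.6, "z": 5.5, "rx": 0, "ry": 0, "rz": 0, "claw": 4}, {"x": 0, "y": -1.7, "z": 6.5, "rx": 0, "ry": 0, "rz": 0, "claw": 4}, {"x": 0, "y": -1.7, "z": 6.5, "rx": 0, "ry": 0, "rz": 0, "claw": 4}]}}

```text
clock: 8.5
position: [421.8, 33.5, 74.9]
ee_rot: [-2.152, -2.285, 0.004]
contact_force: [-8.1, -2.0, -4.0]
width: 11.1
grip_force: 30.0
```

Not yet seated (still carrying weight); keep going in small steps.

Request:
{"name": "arm_command", "arguments": {"plan": [{"x": 0, "y": -0.3, "z": 0.7, "rx": 0, "ry": 0, "rz": 0, "claw": 4}, {"x": 0, "y": -0.4, "z": 1.4, "rx": 0, "ry": 0, "rz": 0, "claw": 4}, {"x": 0, "y": -0.4, "z": 2.1, "rx": 0, "ry": 0, "rz": 0, "claw": 4}, {"x": 0, "y": -0.5, "z": 2.8, "rx": 0, "ry": 0, "rz": 0, "claw": 4}, {"x": 0, "y": -0.5, "z": 2.8, "rx": 0, "ry": 0, "rz": 0, "claw": 4}]}}

```text
clock: 8.92
position: [421.2, 33.5, 72.1]
ee_rot: [-2.152, -2.285, 0.004]
contact_force: [-7.0, -2.9, -2.9]
width: 10.9
grip_force: 30.0
```

Request:
{"name": "arm_command", "arguments": {"plan": [{"x": 0, "y": 0, "z": 0.7, "rx": 0, "ry": 0, "rz": 0, "claw": 4}, {"x": 0, "y": 0, "z": 1.4, "rx": 0, "ry": 0, "rz": 0, "claw": 4}, {"x": 0, "y": 0, "z": 2.1, "rx": 0, "ry": 0, "rz": 0, "claw": 4}, {"x": 0, "y": 0, "z": 2.8, "rx": 0, "ry": 0, "rz": 0, "claw": 4}, {"x": 0, "y": 0, "z": 2.8, "rx": 0, "ry": 0, "rz": 0, "claw": 4}]}}

```text
clock: 9.33
position: [420.7, 33.5, 69.2]
ee_rot: [-2.151, -2.285, 0.005]
contact_force: [-9.9, -2.3, -2.2]
width: 11.5
grip_force: 30.0
```

```bash
python3 - <<'E'
from h import *
from rig import arm,snapshot
import cv2
a=snapshot("wrist");b=snapshot("scene")
g=lambda i:(255*(i/255.)**.5).astype('uint8')
c=np.zeros((420,800,3),'uint8');c[:,:400]=g(a)[:,160:560];c[:,400:]=cv2.resize(g(b)[150:318,170:330],(400,420),interpolation=2)
cv2.imwrite("pics/w3.png",c)
E
```

```text
(no output)
```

View pics/w3.png

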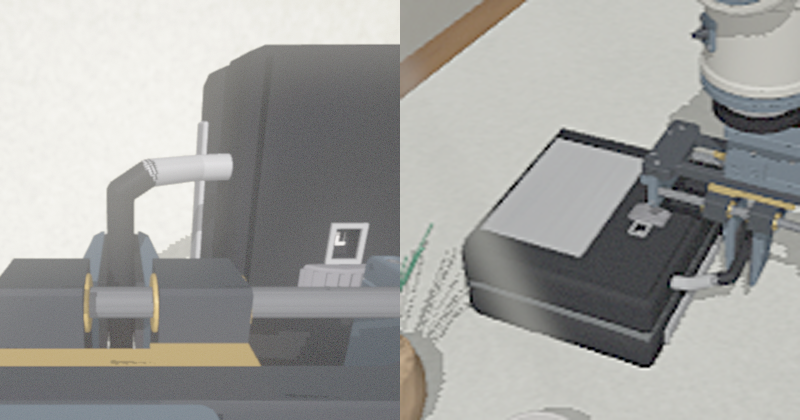

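Request:
{"name": "arm_command", "arguments": {"plan": [{"x": 0, "y": 0, "z": 0.7, "rx": 0, "ry": 0, "rz": 0, "claw": 4}, {"x": 0, "y": 0, "z": 1.4, "rx": 0, "ry": 0, "rz": 0, "claw": 4}, {"x": 0, "y": 0, "z": 2.1, "rx": 0, "ry": 0, "rz": 0, "claw": 4}, {"x": 0, "y": 0, "z": 2.8, "rx": 0, "ry": 0, "rz": 0, "claw": 4}, {"x": 0, "y": 0, "z": 2.8, "rx": 0, "ry": 0, "rz": 0, "claw": 4}]}}

```text
clock: 9.85
position: [420.3, 33.5, 66.5]
ee_rot: [-2.151, -2.284, 0.006]
contact_force: [-12.2, -3.8, 2.1]
width: 11.3
grip_force: 30.0
```

Request:
{"name": "arm_command", "arguments": {"plan": [{"x": 0, "y": -0.5, "z": 0.7, "rx": 0, "ry": 0, "rz": 0, "claw": 4}, {"x": 0, "y": -1, "z": 1.4, "rx": 0, "ry": 0, "rz": 0, "claw": 4}, {"x": 0, "y": -1, "z": 2, "rx": 0, "ry": 0, "rz": 0, "claw": 4}, {"x": 0, "y": -1, "z": 2, "rx": 0, "ry": 0, "rz": 0, "claw": 4}]}}

```text
clock: 10.18
position: [420.3, 33.5, 65.6]
ee_rot: [-2.152, -2.286, 0.003]
contact_force: [-14.0, -2.5, 36.1]
width: 11.1
grip_force: 30.0
```

Request:
{"name": "arm_command", "arguments": {"plan": [{"x": 0, "y": 0, "z": -1.2, "rx": 0, "ry": 0, "rz": 0, "claw": 4}, {"x": 0, "y": 0, "z": -1.2, "rx": 0, "ry": 0, "rz": 0, "claw": 32}, {"x": 0, "y": 0, "z": -1.2, "rx": 0, "ry": 0, "rz": 0, "claw": 32}, {"x": 0, "y": 0, "z": -1.2, "rx": 0, "ry": 0, "rz": 0, "claw": 32}, {"x": 0, "y": 0, "z": -1.2, "rx": 0, "ry": 0, "rz": 0, "claw": 32}, {"x": 0, "y": 0, "z": -1.2, "rx": 0, "ry": 0, "rz": 0, "claw": 32}]}}

```text
clock: 10.68
position: [422.5, 33.4, 66.3]
ee_rot: [2.154, 2.287, 0.0]
contact_force: [-0.1, 0.8, -0.0]
width: 31.8
grip_force: 0.0
```

Request:
{"name": "arm_command", "arguments": {"plan": [{"x": 0, "y": 0, "z": -25, "rx": 0, "ry": 0, "rz": 0, "claw": 32}, {"x": 0, "y": 0, "z": -60, "rx": 0, "ry": 0, "rz": 0, "claw": 0}, {"x": 0, "y": 20, "z": -95, "rx": 0, "ry": 0, "rz": 0, "claw": 0}, {"x": 1, "y": 50, "z": -120, "rx": 0, "ry": 0, "rz": 0, "claw": 0}, {"x": 1, "y": 80, "z": -140, "rx": 0, "ry": 0, "rz": 0, "claw": 0}, {"x": 1, "y": 94, "z": -150, "rx": 0, "ry": 0, "rz": 0, "claw": 0}, {"x": 1, "y": 94, "z": -150, "rx": 0, "ry": 0, "rz": 0, "claw": 0}, {"x": 1, "y": 94, "z": -150, "rx": 0, "ry": 0, "rz": 0, "claw": 0}]}}

```text
clock: 11.35
position: [516.3, 40.1, 216.2]
ee_rot: [2.153, 2.287, 0.0]
contact_force: [-0.8, -0.4, -0.3]
width: 0.4
grip_force: 0.0
```

```bash
python3 - <<'E'
from h import *
from rig import arm,snapshot
import cv2
o=arm.get_obs();a=snapshot("wrist")
print(o["position"],o["ee_rot"],o["contact_force"],o["width"])
cv2.imwrite("pics/w4raw.png",a)
g=lambda i:(255*(i/255.)**.5).astype('uint8')
w=wproj(o,[515,60.5,98]);h=wproj(o,[516,40,108]);print(w,h)
u,v=w.astype(int);p=g(a)[v-45:v+45,u-45:u+45]
p=cv2.resize(cv2.rotate(p,cv2.ROTATE_90_CLOCKWISE),(380,420),interpolation=2)
c=np.zeros((420,800,3),'uint8');c[:,:400]=g(a)[:,80:480];c[:,420:]=p
cv2.imwrite("pics/w4.png",c)
E
```

```text
[516.3415566   40.05926537 216.24352257] [2.15346274e+00 2.28696318e+00 4.81479570e-04] [-0.81428661 -0.38047036 -0.25988558] 0.43321403358103877
[280.50320343 185.71214049] [280.24322539 211.88876219]
```

View pics/w4.png

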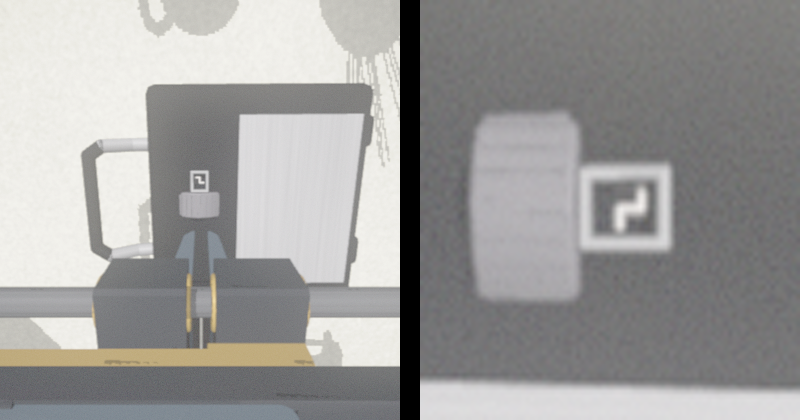

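```bash
python3 - <<'E'
import cv2,numpy as np
a=cv2.imread("pics/w4raw.png")[166:220,256:304]
a=cv2.rotate(a,cv2.ROTATE_90_COUNTERCLOCKWISE)
cv2.imwrite("pics/w5.png",cv2.resize(a,(540,480),interpolation=0))
E
```

```text
(no output)
```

View pics/w5.png

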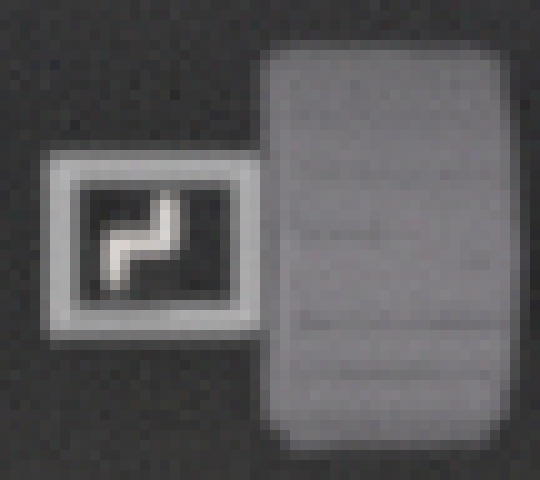

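Request:
{"name": "arm_command", "arguments": {"plan": [{"x": 2.5, "y": 8, "z": 35, "rx": 0, "ry": 0, "rz": 0, "claw": 0}, {"x": 2.5, "y": 8, "z": 65, "rx": 0, "ry": 0, "rz": 0, "claw": 0}, {"x": 2.5, "y": 8, "z": 85, "rx": 0, "ry": 0, "rz": 0, "claw": 0}, {"x": 2.5, "y": 8, "z": 91, "rx": 0, "ry": 0, "rz": 0, "claw": 0}, {"x": 2.5, "y": 8, "z": 91, "rx": 0, "ry": 0, "rz": 0, "claw": 0}, {"x": 2.5, "y": 8, "z": 91, "rx": 0, "ry": 0, "rz": 0, "claw": 0}]}}

```text
clock: 11.9
position: [523.4, 43.0, 125.7]
ee_rot: [-2.154, -2.287, 0.001]
contact_force: [-0.2, 0.9, 1.0]
width: 0.7
grip_force: 0.0
```

```bash
cat >> h.py <<'E'
import cv2
def win(path,k=3):
    from rig import arm,snapshot
    o=arm.get_obs();a=np.mean([snapshot("wrist") for _ in range(k)],0).astype('uint8')
    u,v=wproj(o,[515,63.5,98]).astype(int)
    cv2.imwrite(path+"_raw.png",a)
    p=cv2.rotate(a[v-30:v+30,u-30:u+30],cv2.ROTATE_90_COUNTERCLOCKWISE)
    p=(255*(p/255.)**.7).astype('uint8')
    cv2.imwrite(path,cv2.resize(p,(480,480),interpolation=0));print(o["clock"],o["position"],o["contact_force"],(u,v))
    return a
E
python3 -c "
from h import *
win('pics/w6.png',2)"
```

```text
11.9 [523.43119486  42.9773358  125.65442591] [-0.20533543  0.86845049  0.96701975] (np.int64(268), np.int64(214))
```

View pics/w6.png

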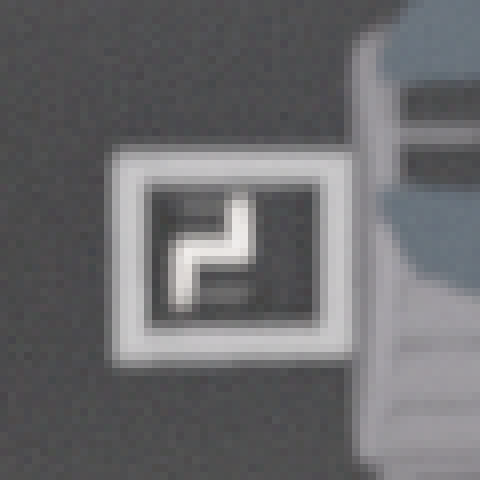

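Request:
{"name": "arm_command", "arguments": {"plan": [{"x": 0, "y": 0, "z": 3, "rx": 0, "ry": 0, "rz": 0, "claw": 0}, {"x": 0, "y": 0, "z": 5, "rx": 0, "ry": 0, "rz": 0, "claw": 0}, {"x": 0, "y": 0, "z": 6, "rx": 0, "ry": 0, "rz": 0, "claw": 0}, {"x": 0, "y": 0, "z": 7, "rx": 0, "ry": 0, "rz": 0, "claw": 0}, {"x": 0, "y": 0, "z": 7, "rx": 0, "ry": 0, "rz": 0, "claw": 0}]}}

```text
clock: 12.42
position: [523.9, 43.0, 118.3]
ee_rot: [-2.154, -2.287, 0.0]
contact_force: [0.0, -0.0, 1.0]
width: 0.3
grip_force: 0.0
```

Request:
{"name": "arm_command", "arguments": {"plan": [{"x": 0, "y": 0, "z": 0.5, "rx": 0, "ry": 0, "rz": 0, "claw": 0}, {"x": 0, "y": 0, "z": 1, "rx": 0, "ry": 0, "rz": 0, "claw": 0}, {"x": 0, "y": 0, "z": 1, "rx": 0, "ry": 0, "rz": 0, "claw": 0}]}}

```text
clock: 12.67
position: [523.9, 43.0, 117.3]
ee_rot: [-2.154, -2.287, 0.0]
contact_force: [-0.1, -0.4, 0.5]
width: 0.2
grip_force: 0.0
```

Request:
{"name": "arm_command", "arguments": {"plan": [{"x": 0, "y": 0, "z": 0.5, "rx": 0, "ry": 0, "rz": 0, "claw": 0}, {"x": 0, "y": 0, "z": 1, "rx": 0, "ry": 0, "rz": 0, "claw": 0}, {"x": 0, "y": 0, "z": 1, "rx": 0, "ry": 0, "rz": 0, "claw": 0}]}}

```text
clock: 12.92
position: [523.9, 43.0, 116.2]
ee_rot: [-2.154, -2.287, 0.0]
contact_force: [-1.2, -1.1, -0.7]
width: 0.4
grip_force: 0.0
```

Request:
{"name": "arm_command", "arguments": {"plan": [{"x": 0, "y": 0, "z": 0.4, "rx": 0, "ry": 0, "rz": 0, "claw": 0}, {"x": 0, "y": 0, "z": 0.8, "rx": 0, "ry": 0, "rz": 0, "claw": 0}, {"x": 0, "y": 0, "z": 0.8, "rx": 0, "ry": 0, "rz": 0, "claw": 0}]}}

```text
clock: 13.17
position: [523.9, 43.0, 115.5]
ee_rot: [-2.154, -2.287, 0.0]
contact_force: [-0.4, -0.3, 0.2]
width: 0.8
grip_force: 0.0
```

Request:
{"name": "arm_command", "arguments": {"plan": [{"x": 0, "y": 0, "z": 0.4, "rx": 0, "ry": 0, "rz": 0, "claw": 0}, {"x": 0, "y": 0, "z": 0.4, "rx": 0, "ry": 0, "rz": 0, "claw": 0}]}}

```text
clock: 13.33
position: [523.9, 43.0, 115.1]
ee_rot: [-2.154, -2.287, 0.0]
contact_force: [-0.3, 0.9, 0.4]
width: 0.5
grip_force: 0.0
```

Request:
{"name": "arm_command", "arguments": {"plan": [{"x": 0, "y": 0, "z": 0.4, "rx": 0, "ry": 0, "rz": 0, "claw": 0}, {"x": 0, "y": 0, "z": 0.8, "rx": 0, "ry": 0, "rz": 0, "claw": 0}, {"x": 0, "y": 0, "z": 0.8, "rx": 0, "ry": 0, "rz": 0, "claw": 0}]}}

```text
clock: 13.58
position: [523.9, 43.0, 114.3]
ee_rot: [-2.154, -2.287, 0.0]
contact_force: [-0.2, 0.9, 0.3]
width: 0.5
grip_force: 0.0
```

Request:
{"name": "arm_command", "arguments": {"plan": [{"x": 0, "y": 0, "z": 0.4, "rx": 0, "ry": 0, "rz": 0, "claw": 0}, {"x": 0, "y": 0, "z": 0.8, "rx": 0, "ry": 0, "rz": 0, "claw": 0}, {"x": 0, "y": 0, "z": 0.8, "rx": 0, "ry": 0, "rz": 0, "claw": 0}]}}

```text
clock: 13.83
position: [523.9, 43.0, 113.5]
ee_rot: [-2.154, -2.287, 0.0]
contact_force: [-0.1, 0.3, 0.7]
width: 0.4
grip_force: 0.0
```

Request:
{"name": "arm_command", "arguments": {"plan": [{"x": 0, "y": 0, "z": 0.4, "rx": 0, "ry": 0, "rz": 0, "claw": 0}, {"x": 0, "y": 0, "z": 0.8, "rx": 0, "ry": 0, "rz": 0, "claw": 0}, {"x": 0, "y": 0, "z": 0.8, "rx": 0, "ry": 0, "rz": 0, "claw": 0}]}}

```text
clock: 14.08
position: [523.9, 43.0, 112.6]
ee_rot: [-2.154, -2.287, 0.0]
contact_force: [-0.9, -0.5, -1.0]
width: 0.5
grip_force: 0.0
```

Request:
{"name": "arm_command", "arguments": {"plan": [{"x": 0, "y": 0, "z": 0.4, "rx": 0, "ry": 0, "rz": 0, "claw": 0}, {"x": 0, "y": 0, "z": 0.8, "rx": 0, "ry": 0, "rz": 0, "claw": 0}, {"x": 0, "y": 0, "z": 0.8, "rx": 0, "ry": 0, "rz": 0, "claw": 0}]}}

```text
clock: 14.33
position: [523.8, 43.0, 111.9]
ee_rot: [-2.154, -2.287, 0.0]
contact_force: [-0.5, -0.6, -0.6]
width: 0.3
grip_force: 0.0
```

Request:
{"name": "arm_command", "arguments": {"plan": [{"x": 0, "y": 0, "z": 0.3, "rx": 0, "ry": 0, "rz": 0, "claw": 0}, {"x": 0, "y": 0, "z": 0.6, "rx": 0, "ry": 0, "rz": 0, "claw": 0}, {"x": 0, "y": 0, "z": 0.6, "rx": 0, "ry": 0, "rz": 0, "claw": 0}]}}

```text
clock: 14.58
position: [523.9, 43.0, 111.3]
ee_rot: [2.154, 2.287, 0.0]
contact_force: [-1.2, 0.8, 1.5]
width: 0.4
grip_force: 0.6
```

Request:
{"name": "arm_command", "arguments": {"plan": [{"x": 0, "y": 0, "z": 0.3, "rx": 0, "ry": 0, "rz": 0, "claw": 0}, {"x": 0, "y": 0, "z": 0.6, "rx": 0, "ry": 0, "rz": 0, "claw": 0}, {"x": 0, "y": 0, "z": 0.6, "rx": 0, "ry": 0, "rz": 0, "claw": 0}]}}

```text
clock: 14.83
position: [524.0, 43.0, 110.8]
ee_rot: [2.154, 2.287, 0.0]
contact_force: [-0.7, 0.6, 4.3]
width: 0.5
grip_force: 2.1
```

Request:
{"name": "arm_command", "arguments": {"plan": [{"x": 0, "y": 0, "z": 0.4, "rx": 0, "ry": 0, "rz": 0, "claw": 0}, {"x": 0, "y": 0, "z": 0.4, "rx": 0, "ry": 0, "rz": 0, "claw": 0}, {"x": 0, "y": 0, "z": 0.4, "rx": 0, "ry": 0, "rz": 0, "claw": 0}]}}

```text
clock: 15.08
position: [524.1, 43.0, 110.5]
ee_rot: [2.154, 2.287, 0.0]
contact_force: [-1.7, -0.1, 6.2]
width: 0.5
grip_force: 3.0
```

Request:
{"name": "arm_command", "arguments": {"plan": [{"x": 0, "y": 0, "z": 0.5, "rx": 0, "ry": 0, "rz": 0, "claw": 0}, {"x": 0, "y": 0, "z": 0.5, "rx": 0, "ry": 0, "rz": 0, "claw": 0}, {"x": 0, "y": 0, "z": 0.5, "rx": 0, "ry": 0, "rz": 0, "claw": 0}]}}

```text
clock: 15.33
position: [524.1, 43.0, 110.1]
ee_rot: [2.153, 2.287, 0.001]
contact_force: [-1.7, -0.2, 9.9]
width: 1.0
grip_force: 4.2
```

Request:
{"name": "arm_command", "arguments": {"plan": [{"x": 0, "y": -1, "z": 0, "rx": 0, "ry": 0, "rz": 0, "claw": 0}, {"x": 0, "y": -2, "z": 0, "rx": 0, "ry": 0, "rz": 0, "claw": 0}, {"x": 0, "y": -3, "z": 0, "rx": 0, "ry": 0, "rz": 0, "claw": 0}]}}

```text
clock: 15.58
position: [522.4, 42.9, 110.5]
ee_rot: [2.152, 2.285, 0.004]
contact_force: [5.9, 2.9, 7.5]
width: 0.5
grip_force: 3.7
```

Request:
{"name": "arm_command", "arguments": {"plan": [{"x": 0, "y": -1, "z": 0.3, "rx": 0, "ry": 0, "rz": 0, "claw": 0}, {"x": 0, "y": -2.5, "z": 0.3, "rx": 0, "ry": 0, "rz": 0, "claw": 0}, {"x": 0, "y": -4, "z": 0.3, "rx": 0, "ry": 0, "rz": 0, "claw": 0}, {"x": 0, "y": -5, "z": 0.3, "rx": 0, "ry": 0, "rz": 0, "claw": 0}]}}

```text
clock: 15.92
position: [517.4, 42.5, 110.3]
ee_rot: [2.152, 2.285, 0.004]
contact_force: [3.6, 0.2, 10.6]
width: 0.2
grip_force: 4.8
```

Request:
{"name": "arm_command", "arguments": {"plan": [{"x": 0, "y": -1.5, "z": 0, "rx": 0, "ry": 0, "rz": 0, "claw": 0}, {"x": 0, "y": -3, "z": 0, "rx": 0, "ry": 0, "rz": 0, "claw": 0}, {"x": 0, "y": -4.5, "z": 0, "rx": 0, "ry": 0, "rz": 0, "claw": 0}, {"x": 0, "y": -6, "z": 0, "rx": 0, "ry": 0, "rz": 0, "claw": 0}]}}

```text
clock: 16.25
position: [510.6, 42.1, 110.1]
ee_rot: [2.153, 2.286, 0.002]
contact_force: [-0.7, -1.1, 11.3]
width: 0.2
grip_force: 5.6
```

```bash
cat >> h.py <<'E'
def asc(path,o):
    g=cv2.imread(path)
    g=cv2.cvtColor(g,cv2.COLOR_BGR2GRAY)
    u,v=wproj(o,[515,63.5,98]).astype(int)
    p=cv2.rotate(g[v-16:v+16,u-16:u+16],cv2.ROTATE_90_COUNTERCLOCKWISE)
    for r in p: print(''.join(' .:-=+*#%@'[min(9,int(x)//26)]*2 for x in r))
def look(n):
    from rig import arm,snapshot
    o=arm.get_obs();cv2.imwrite(n,snapshot("wrist"));print(o["position"],o["contact_force"]);asc(n,o)
E
python3 -c "
from h import *
look('pics/n1.png')"
```

```text
[510.58350198  42.14991194 110.07951222] [-0.71009642 -1.08035279 11.28515725]
............................................................::--
::............::......::....................................::--
----------------------------------::::::::::::::::::::::::::::--
++++++++++++++++++++++++++++++++++============================--
************************************************************++==
##**##**********##**##********************##**##************++==
******************++****++++********************************++--
******==------------------------==----------------====****++==--
******--..............::......::::....::::::::....::--++++==----
**##**--............................................--++==------
**##**--............................................--==--------
******--............................................::==--------
**##**--............................................::----------
**##**--............................................::----------
******--..........................................::::----------
**##**--......................................
[... 358 characters left out ...]
......................................::==::......
**##**--............................................::==--::::..
******--............................................--====----::
******--............................................--++++++==--
******--................................::::..::..::--++======--
******==::--::--------------------------------------====--::::::
**##**++++++++++++++++++++++++++++++++++++++++++++++++==::......
**##**************************************************==::......
******************************************************==::......
**************************++**++++******++****++****++==::......
------------------------------------------------------::::::::::
```

Request:
{"name": "arm_command", "arguments": {"plan": [{"x": 0, "y": -1.5, "z": 0, "rx": 0, "ry": 0, "rz": 0, "claw": 0}, {"x": 0, "y": -3, "z": 0, "rx": 0, "ry": 0, "rz": 0, "claw": 0}, {"x": 0, "y": -4.5, "z": 0, "rx": 0, "ry": 0, "rz": 0, "claw": 0}, {"x": 0, "y": -4.5, "z": 0, "rx": 0, "ry": 0, "rz": 0, "claw": 0}]}}

```text
clock: 16.63
position: [505.8, 41.9, 110.0]
ee_rot: [2.153, 2.286, 0.001]
contact_force: [-0.7, -0.6, 9.0]
width: 0.5
grip_force: 4.6
```

```bash
python3 -c "
from h import *
look('pics/n2.png')"
```

```text
[505.79123048  41.85669601 109.95767459] [-0.74802644 -0.57137282  9.01872256]
............................................................::--
............................................................::--
------::::::::::::::::::::::::::::::::::::::::::::::::::::::::--
++++++====================================================------
**********************************************************++==--
******************##**********####********####**####********++==
**##****++**************************************************++==
******==------================================++++++++******++==
**##**--......::::::::::::::::::::::::::::::::::::::==++******==
******--............................................--********==
**##**--............................................--++**##**==
**##**--............................................--****##**==
**##**--............................................--++**##**==
**##**--............................................--********==
**##**--............................................--++**##**==
**##**--......................................
[... 358 characters left out ...]
........::............................::--------::
**##**--............................................::----------
**##**--..........................................::::------::--
**##**--..........................................::----------::
******--..........................................::::----------
******--::::::::::::::::::::::::::::::::::::::::::------::::::::
**##**++================================================--::::::
****##************************************************++--......
************************##****************************++--......
**********++**********************************++****++==::......
--------------------------------------------------------::......
```

Request:
{"name": "arm_command", "arguments": {"plan": [{"x": 0, "y": 0, "z": -4, "rx": 0, "ry": 0, "rz": 0, "claw": 0}, {"x": 0, "y": 0, "z": -8, "rx": 0, "ry": 0, "rz": 0, "claw": 0}, {"x": 0, "y": 9, "z": -10, "rx": 0, "ry": 0, "rz": 0, "claw": 0}, {"x": 0, "y": 18, "z": -10, "rx": 0, "ry": 0, "rz": 0, "claw": 0}, {"x": 0, "y": 18, "z": -10, "rx": 0, "ry": 0, "rz": 0, "claw": 0}]}}

```text
clock: 17.1
position: [525.9, 43.0, 119.8]
ee_rot: [2.153, 2.286, 0.002]
contact_force: [-0.1, -0.4, -0.1]
width: 0.6
grip_force: 0.0
```

```bash
python3 -c "
from h import *
look('pics/n3.png')"
```

```text
[525.9200827   42.98663957 119.79001357] [-0.11884659 -0.36371981 -0.11043486]
..::................................::....................::----
......................................::..................::----
............::......::..::....::......::::....::::::::::::::----
::::::----------------------------------------------------------
==++++++++++++++++++++++++++++++++++++++++++++++++++++++++++----
************************************************************==--
**##******##**********##****************##**************##**==::
**####********************++****++++**++**++++++++++****##**==--
**##**++------------------------------------::::::--++******==--
**##**==::....................::..................::++******==--
**##**==::................::------................::++******==--
**##**==::................::++**++--..............--++**##**==--
**##**==::................--**%%##--..::..........::++**##**==--
**##**==::................--**%%##--..............::++******==--
**##**==::....::::::::--::--**%%##--..............::++**##**==--
******==::..::==++**********##%%##==..........
[... 358 characters left out ...]
............::==++==::..............::++******==--
**##**==::..................::::::................::++******==--
**##**==::........................................::++******==--
**##**==::........................................::==**##**==--
**##**==::........::::..::..::::::::::::::::::::::--++******==--
**##**++------------==============================++++**##**==--
********++++++++++******************************************====
**##****************************##**##**********##**####****====
**##**##**************************************++**********++====
++**********++++++++++++++++================--------------------
----------------::::::::----::::::::::::::::::......::::::::::--
```

Request:
{"name": "arm_command", "arguments": {"plan": [{"x": 0, "y": -1, "z": 5, "rx": 0, "ry": 0, "rz": 0, "claw": 0}, {"x": 0, "y": -1, "z": 7.5, "rx": 0, "ry": 0, "rz": 0, "claw": 0}, {"x": 0, "y": -1, "z": 8.3, "rx": 0, "ry": 0, "rz": 0, "claw": 0}, {"x": 0, "y": -1, "z": 8.8, "rx": 0, "ry": 0, "rz": 0, "claw": 0}, {"x": 0, "y": -1, "z": 9.2, "rx": 0, "ry": 0, "rz": 0, "claw": 0}, {"x": 0, "y": -1, "z": 9.5, "rx": 0, "ry": 0, "rz": 0, "claw": 0}, {"x": 0, "y": -1, "z": 9.5, "rx": 0, "ry": 0, "rz": 0, "claw": 0}]}}

```text
clock: 17.73
position: [522.3, 42.9, 110.2]
ee_rot: [2.154, 2.287, 0.0]
contact_force: [-0.8, -0.4, 9.6]
width: 0.5
grip_force: 4.6
```

Request:
{"name": "arm_command", "arguments": {"plan": [{"x": 0, "y": -1, "z": 0.1, "rx": 0, "ry": 0, "rz": 0, "claw": 0}, {"x": 0, "y": -2.5, "z": 0.3, "rx": 0, "ry": 0, "rz": 0, "claw": 0}, {"x": 0, "y": -4, "z": 0.3, "rx": 0, "ry": 0, "rz": 0, "claw": 0}, {"x": 0, "y": -5.5, "z": 0.3, "rx": 0, "ry": 0, "rz": 0, "claw": 0}, {"x": 0, "y": -7, "z": 0.3, "rx": 0, "ry": 0, "rz": 0, "claw": 0}, {"x": 0, "y": -8.5, "z": 0.3, "rx": 0, "ry": 0, "rz": 0, "claw": 0}, {"x": 0, "y": -10, "z": 0.3, "rx": 0, "ry": 0, "rz": 0, "claw": 0}, {"x": 0, "y": -11.5, "z": 0.2, "rx": 0, "ry": 0, "rz": 0, "claw": 0}, {"x": 0, "y": -13, "z": 0.2, "rx": 0, "ry": 0, "rz": 0, "claw": 0}, {"x": 0, "y": -14.5, "z": 0.2, "rx": 0, "ry": 0, "rz": 0, "claw": 0}, {"x": 0, "y": -16, "z": 0.2, "rx": 0, "ry": 0, "rz": 0, "claw": 0}, {"x": 0, "y": -16, "z": 0.2, "rx": 0, "ry": 0, "rz": 0, "claw": 0}]}}

```text
clock: 18.73
position: [505.5, 41.9, 109.9]
ee_rot: [-2.153, -2.287, 0.001]
contact_force: [-3.8, -0.0, 8.9]
width: 0.6
grip_force: 4.8
```

Request:
{"name": "arm_command", "arguments": {"plan": [{"x": 0, "y": 0, "z": -4, "rx": 0, "ry": 0, "rz": 0, "claw": 0}, {"x": 0, "y": 0, "z": -8, "rx": 0, "ry": 0, "rz": 0, "claw": 0}, {"x": 0, "y": 9, "z": -10, "rx": 0, "ry": 0, "rz": 0, "claw": 0}, {"x": 0, "y": 17, "z": -10, "rx": 0, "ry": 0, "rz": 0, "claw": 0}, {"x": 0, "y": 17, "z": -10, "rx": 0, "ry": 0, "rz": 0, "claw": 0}, {"x": 0, "y": 17, "z": -10, "rx": 0, "ry": 0, "rz": 0, "claw": 0}]}}

```text
clock: 19.23
position: [524.1, 43.0, 119.7]
ee_rot: [2.154, 2.287, 0.0]
contact_force: [0.3, 0.2, -0.0]
width: 0.0
grip_force: 0.0
```

```bash
python3 -c "
from h import *
look('pics/n4.png')"
```

```text
[524.12897667  43.01399891 119.65362026] [ 0.34233207  0.20682153 -0.03508333]
..........................................................::::--
..........................................................::::--
............................................................::--
::::::::::::::::::::::::::::::::::::::::::::::::::::::::::::::--
------------------------------------------==================----
++++++++++++++++++++++++++++++++++++++++++++****************==--
**********************************************##******##****==--
********************************************************##**==--
********++++==++++++++++++++++++++++++==============++******==--
******++--::::::::::::::--::::::--::::::::::::::::::==**##**==--
******++--........................................::==******==--
**##**++::........::........::::::::..............::==**##**==--
******++--....::----::....::--++++--..............::==******==--
******++::....--++==::....::++%%%%==..............::==******==--
******++--..::==++++--::::::++%%%%==..............::==**##**==--
******++::..::==****========**%%%%==..........
[... 358 characters left out ...]
............::==####==..............::==******++--
******++--..................::====::..............::==******++==
**##**++::........................................::==******++==
******++--........................................::==******++==
******++::........................................::==******++==
******++--::::::::::::::::::::::::::::::::::::--::--==**##**++--
******++====================================++++++++++******++==
**##********************************************************++==
**************##********************##************##********====
++********************************************++++++++++++++==--
==++++++====================--------------------------------::--
```

Request:
{"name": "arm_command", "arguments": {"plan": [{"x": 0, "y": 0, "z": 5, "rx": 0, "ry": 0, "rz": 0, "claw": 0}, {"x": 0, "y": -1, "z": 7.7, "rx": 0, "ry": 0, "rz": 0, "claw": 0}, {"x": 0, "y": -1, "z": 8.5, "rx": 0, "ry": 0, "rz": 0, "claw": 0}, {"x": 0, "y": -1, "z": 9, "rx": 0, "ry": 0, "rz": 0, "claw": 0}, {"x": 0, "y": -1, "z": 9.4, "rx": 0, "ry": 0, "rz": 0, "claw": 0}, {"x": 0, "y": -1, "z": 9.7, "rx": 0, "ry": 0, "rz": 0, "claw": 0}, {"x": 0, "y": -1, "z": 9.7, "rx": 0, "ry": 0, "rz": 0, "claw": 0}]}}

```text
clock: 19.87
position: [522.3, 42.9, 110.3]
ee_rot: [2.154, 2.287, 0.0]
contact_force: [-1.4, 1.2, 8.1]
width: 0.0
grip_force: 3.9
```

Request:
{"name": "arm_command", "arguments": {"plan": [{"x": 0, "y": -1, "z": 0.1, "rx": 0, "ry": 0, "rz": 0, "claw": 0}, {"x": 0, "y": -2.5, "z": 0.3, "rx": 0, "ry": 0, "rz": 0, "claw": 0}, {"x": 0, "y": -4, "z": 0.3, "rx": 0, "ry": 0, "rz": 0, "claw": 0}, {"x": 0, "y": -5.5, "z": 0.3, "rx": 0, "ry": 0, "rz": 0, "claw": 0}, {"x": 0, "y": -7, "z": 0.3, "rx": 0, "ry": 0, "rz": 0, "claw": 0}, {"x": 0, "y": -8.5, "z": 0.3, "rx": 0, "ry": 0, "rz": 0, "claw": 0}, {"x": 0, "y": -10, "z": 0.3, "rx": 0, "ry": 0, "rz": 0, "claw": 0}, {"x": 0, "y": -11.5, "z": 0.2, "rx": 0, "ry": 0, "rz": 0, "claw": 0}, {"x": 0, "y": -13, "z": 0.2, "rx": 0, "ry": 0, "rz": 0, "claw": 0}, {"x": 0, "y": -14.5, "z": 0.2, "rx": 0, "ry": 0, "rz": 0, "claw": 0}, {"x": 0, "y": -16, "z": 0.2, "rx": 0, "ry": 0, "rz": 0, "claw": 0}, {"x": 0, "y": -16, "z": 0.2, "rx": 0, "ry": 0, "rz": 0, "claw": 0}]}}

```text
clock: 20.87
position: [505.6, 41.9, 110.1]
ee_rot: [-2.153, -2.287, 0.001]
contact_force: [-4.0, -0.8, 8.0]
width: 0.6
grip_force: 4.2
```

Request:
{"name": "arm_command", "arguments": {"plan": [{"x": 0, "y": 0, "z": -4, "rx": 0, "ry": 0, "rz": 0, "claw": 0}, {"x": 0, "y": 0, "z": -8, "rx": 0, "ry": 0, "rz": 0, "claw": 0}, {"x": 0, "y": 9, "z": -10, "rx": 0, "ry": 0, "rz": 0, "claw": 0}, {"x": 0, "y": 17, "z": -10, "rx": 0, "ry": 0, "rz": 0, "claw": 0}, {"x": 0, "y": 17, "z": -10, "rx": 0, "ry": 0, "rz": 0, "claw": 0}, {"x": 0, "y": 17, "z": -10, "rx": 0, "ry": 0, "rz": 0, "claw": 0}]}}

```text
clock: 21.37
position: [524.1, 43.0, 119.8]
ee_rot: [2.154, 2.287, 0.0]
contact_force: [-0.4, 0.0, 0.2]
width: 0.6
grip_force: 0.0
```

```bash
python3 -c "
from h import *
look('pics/n5.png')"
```

```text
[524.11978626  43.02448203 119.76523016] [-0.35951858  0.02901594  0.19878082]
..........................................................::::--
..........................................................::----
..........................................................::::--
::::::::::::::::::::::::::::::::::::::::::::::::::::::::::::----
------------------------------------------------------======----
++++++++++++++++++++++**++++++++++++++++++++++++++++++******==--
************************************************************==--
**##****************************************************##**==--
********++++++++++++++++++++++++++++++++++++========++******==--
******++--::::::::::--::::::::::::::::::::::::::::::==******==--
******==::........................................::==******==--
******++::........................................::==******==--
******++--......::::..............................::==**##**==--
******++::..::--==--::............................::==******==--
******++--..::==++++--::::::::::::................::==**##**==--
******++--..::==****========--====::..........
[... 358 characters left out ...]
....::......::==****--..............::==******==--
******++::..................::----::..............::==******==--
******++--........................................::==**##**==--
******++::........................................::==******==--
**##**++::........................................::==**##**==--
******++--::::::::::::::::::::::::::::::::::::::::--==******==--
******++========================================++++++**##**==--
**####**************************************************##**==--
****####******##****##******##****####****************##****====
++********************************************************++==--
==++++++++====================----------------------------------
```

Now 5; one more stroke.

Request:
{"name": "arm_command", "arguments": {"plan": [{"x": 0, "y": 0, "z": 5, "rx": 0, "ry": 0, "rz": 0, "claw": 0}, {"x": 0, "y": -1, "z": 7.7, "rx": 0, "ry": 0, "rz": 0, "claw": 0}, {"x": 0, "y": -1, "z": 8.5, "rx": 0, "ry": 0, "rz": 0, "claw": 0}, {"x": 0, "y": -1, "z": 9, "rx": 0, "ry": 0, "rz": 0, "claw": 0}, {"x": 0, "y": -1, "z": 9.5, "rx": 0, "ry": 0, "rz": 0, "claw": 0}, {"x": 0, "y": -1, "z": 9.8, "rx": 0, "ry": 0, "rz": 0, "claw": 0}, {"x": 0, "y": -1, "z": 9.8, "rx": 0, "ry": 0, "rz": 0, "claw": 0}]}}

```text
clock: 22.0
position: [522.3, 42.9, 110.3]
ee_rot: [-2.154, -2.287, -0.0]
contact_force: [-1.5, 0.3, 8.0]
width: 0.6
grip_force: 3.7
```

Request:
{"name": "arm_command", "arguments": {"plan": [{"x": 0, "y": -1, "z": 0.1, "rx": 0, "ry": 0, "rz": 0, "claw": 0}, {"x": 0, "y": -2.5, "z": 0.3, "rx": 0, "ry": 0, "rz": 0, "claw": 0}, {"x": 0, "y": -4, "z": 0.3, "rx": 0, "ry": 0, "rz": 0, "claw": 0}, {"x": 0, "y": -5.5, "z": 0.3, "rx": 0, "ry": 0, "rz": 0, "claw": 0}, {"x": 0, "y": -7, "z": 0.3, "rx": 0, "ry": 0, "rz": 0, "claw": 0}, {"x": 0, "y": -8.5, "z": 0.3, "rx": 0, "ry": 0, "rz": 0, "claw": 0}, {"x": 0, "y": -10, "z": 0.3, "rx": 0, "ry": 0, "rz": 0, "claw": 0}, {"x": 0, "y": -11.5, "z": 0.2, "rx": 0, "ry": 0, "rz": 0, "claw": 0}, {"x": 0, "y": -13, "z": 0.2, "rx": 0, "ry": 0, "rz": 0, "claw": 0}, {"x": 0, "y": -14.5, "z": 0.2, "rx": 0, "ry": 0, "rz": 0, "claw": 0}, {"x": 0, "y": -16, "z": 0.2, "rx": 0, "ry": 0, "rz": 0, "claw": 0}, {"x": 0, "y": -16, "z": 0.2, "rx": 0, "ry": 0, "rz": 0, "claw": 0}]}}

```text
clock: 23.0
position: [507.4, 41.9, 110.5]
ee_rot: [2.153, 2.286, 0.003]
contact_force: [3.6, 0.1, 5.9]
width: 0.4
grip_force: 2.9
```

Request:
{"name": "arm_command", "arguments": {"plan": [{"x": 0, "y": 0, "z": -4, "rx": 0, "ry": 0, "rz": 0, "claw": 0}, {"x": 0, "y": 0, "z": -8, "rx": 0, "ry": 0, "rz": 0, "claw": 0}, {"x": 0, "y": 9, "z": -12, "rx": 0, "ry": 0, "rz": 0, "claw": 0}, {"x": 0, "y": 17, "z": -16, "rx": 0, "ry": 0, "rz": 0, "claw": 0}, {"x": 0, "y": 17, "z": -16, "rx": 0, "ry": 0, "rz": 0, "claw": 0}, {"x": 0, "y": 17, "z": -16, "rx": 0, "ry": 0, "rz": 0, "claw": 0}]}}

```text
clock: 23.5
position: [523.7, 43.0, 126.0]
ee_rot: [2.153, 2.287, 0.0]
contact_force: [-0.2, -0.3, -1.0]
width: 0.6
grip_force: 0.0
```

```bash
python3 -c "
from h import *
from rig import snapshot
look('pics/n6.png')
a=cv2.imread('pics/n6.png');b=snapshot('scene')
g=lambda i:(255*(i/255.)**.5).astype('uint8')
c=np.zeros((420,800,3),'uint8');p=cv2.rotate(a[180:250,235:305],cv2.ROTATE_90_COUNTERCLOCKWISE)
c[:,:420]=cv2.resize(p,(420,420),interpolation=0);c[:,440:]=cv2.resize(g(b)[170:338,120:264],(360,420),interpolation=2)
cv2.imwrite('pics/fin.png',c)"
```

```text
[523.70483681  42.99458612 126.04817172] [-0.24416916 -0.2623248  -1.03482986]
..................................::......................::--==
..........................................................::--==
..........................................................::--==
....::............::::............::......::::::::::::::::::--==
::--------------------------------------------------==--------==
==++++++++++++++++++++++++++++++++++++++++++++++++++++++++==--==
++********************************************************++====
++**####**********************************************##**++====
++**************++++++++++++++++++++++++++++++++++++******++====
++**##**==----------::::::::--::::--::::::--::::::--++****++==--
++**##**--........................................::++****++====
++**##**--................::......................::++****++==--
++**##**--............................::..........::++****++----
++**##**--....::::::::............................::++****++==--
++**##**--....--====--............................::++******==--
++******--..::--****==------------::..........
[... 358 characters left out ...]
..............::----::..............::++**##**==--
++**##**--........................................::++**##**==--
++**##**--........................................::++**##**==--
++**##**--........................................::++**##**==--
++**##**--....................::....::..::::::::::--++**##**==--
++**##**==::--::----------------------==============++**##**==--
++**##**++++++++++++++++++++++++++++++****************####**==--
++**####****************************************************==--
++**##**********##****************************************++==--
==++**********++****++++++++++++++++======================------
::----------------------::::--::::::::::::::::::::::::::::::--==
```

View pics/fin.png

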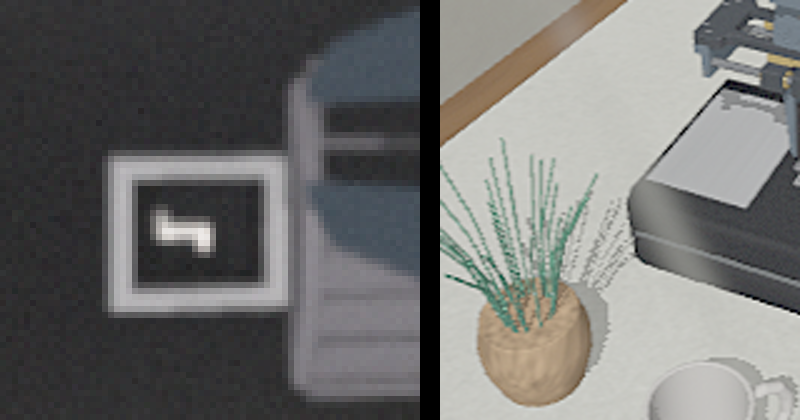

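Request:
{"name": "arm_command", "arguments": {"plan": [{"x": 0, "y": 0, "z": 10, "rx": 0, "ry": 0, "rz": 0, "claw": 0}, {"x": 0, "y": -1, "z": 13.7, "rx": 0, "ry": 0, "rz": 0, "claw": 0}, {"x": 0, "y": -1, "z": 14.7, "rx": 0, "ry": 0, "rz": 0, "claw": 0}, {"x": 0, "y": -1, "z": 15.3, "rx": 0, "ry": 0, "rz": 0, "claw": 0}, {"x": 0, "y": -1, "z": 15.7, "rx": 0, "ry": 0, "rz": 0, "claw": 0}, {"x": 0, "y": -1, "z": 16.1, "rx": 0, "ry": 0, "rz": 0, "claw": 0}, {"x": 0, "y": -1, "z": 16.1, "rx": 0, "ry": 0, "rz": 0, "claw": 0}]}}

```text
clock: 24.18
position: [522.4, 42.9, 109.8]
ee_rot: [2.154, 2.287, 0.0]
contact_force: [-0.9, 0.1, 10.7]
width: 0.4
grip_force: 5.2
```

Request:
{"name": "arm_command", "arguments": {"plan": [{"x": 0, "y": -1, "z": 0.1, "rx": 0, "ry": 0, "rz": 0, "claw": 0}, {"x": 0, "y": -2.5, "z": 0.3, "rx": 0, "ry": 0, "rz": 0, "claw": 0}, {"x": 0, "y": -4, "z": 0.3, "rx": 0, "ry": 0, "rz": 0, "claw": 0}, {"x": 0, "y": -5.5, "z": 0.3, "rx": 0, "ry": 0, "rz": 0, "claw": 0}, {"x": 0, "y": -7, "z": 0.3, "rx": 0, "ry": 0, "rz": 0, "claw": 0}, {"x": 0, "y": -8.5, "z": 0.2, "rx": 0, "ry": 0, "rz": 0, "claw": 0}, {"x": 0, "y": -10, "z": 0.2, "rx": 0, "ry": 0, "rz": 0, "claw": 0}, {"x": 0, "y": -11.5, "z": 0.1, "rx": 0, "ry": 0, "rz": 0, "claw": 0}, {"x": 0, "y": -13, "z": 0.1, "rx": 0, "ry": 0, "rz": 0, "claw": 0}, {"x": 0, "y": -14.5, "z": 0.1, "rx": 0, "ry": 0, "rz": 0, "claw": 0}, {"x": 0, "y": -16, "z": 0.1, "rx": 0, "ry": 0, "rz": 0, "claw": 0}, {"x": 0, "y": -16, "z": 0.1, "rx": 0, "ry": 0, "rz": 0, "claw": 0}]}}

```text
clock: 25.18
position: [505.6, 41.9, 109.7]
ee_rot: [-2.153, -2.287, 0.001]
contact_force: [-3.3, -1.5, 10.1]
width: 0.7
grip_force: 5.1
```

Request:
{"name": "arm_command", "arguments": {"plan": [{"x": 0, "y": 0, "z": -4, "rx": 0, "ry": 0, "rz": 0, "claw": 0}, {"x": 0, "y": 0, "z": -8, "rx": 0, "ry": 0, "rz": 0, "claw": 0}, {"x": 0, "y": 9, "z": -10, "rx": 0, "ry": 0, "rz": 0, "claw": 0}, {"x": 0, "y": 17, "z": -10, "rx": 0, "ry": 0, "rz": 0, "claw": 0}, {"x": 0, "y": 17, "z": -10, "rx": 0, "ry": 0, "rz": 0, "claw": 0}, {"x": 0, "y": 17, "z": -10, "rx": 0, "ry": 0, "rz": 0, "claw": 0}]}}

```text
clock: 25.68
position: [524.0, 43.0, 119.5]
ee_rot: [2.154, 2.287, 0.0]
contact_force: [-0.5, 0.6, -0.8]
width: 0.5
grip_force: 0.0
```

```bash
python3 -c "
from h import *
look('pics/n7.png')"
```

```text
[524.0473139   43.01837143 119.48461494] [-0.45347588  0.56280149 -0.78858813]
..........................................................::----
............................................................::--
..........................................................::::--
..::::::::::::::::......::::::::::::::::::::::::::::::::::::::--
--------------------------------============================----
++++++++++++++++++++++++++++++++****************************++--
**************************************##**##**####**####****++--
************************************************************++--
********++====++++++++++++++++++====================++******==--
**##**++--::::::::::::::::::::::::::::::::::::::::::==******==--
******++::........................................::==******==--
******++::........................................::==**##**++--
**##**++::........................................::==******++--
******++::......::................................::==******++--
******++::....::----::::::::::::::................::==******++--
******++::....--++++====++++++++==::..........
[... 358 characters left out ...]
......................................--******++==
++****++::..........................................--******++==
******++::..........................................==******++--
******++::..........................................--******++==
++****++::........................................::==******++==
++****++--::::::::::::::::::::::::::::::::::::::----==**##**++==
++******====================================++++++++++******++==
++**##**************************************************##**++==
++******##********####**##********##**************####******==--
++******************************************++****++****++++----
==++++++==================--------------------------------::::--
```

Request:
{"name": "arm_command", "arguments": {"plan": [{"x": 0, "y": 0, "z": -10, "rx": 0, "ry": 0, "rz": 0, "claw": 0}, {"x": -25, "y": -8, "z": -15, "rx": 0, "ry": 0, "rz": 0, "claw": 0}, {"x": -56, "y": -8, "z": -15, "rx": 0, "ry": 0, "rz": 0, "claw": 0}, {"x": -56, "y": -8, "z": -15, "rx": 0, "ry": 0, "rz": 0, "claw": 0}, {"x": -56, "y": -8, "z": -15, "rx": 0, "ry": 0, "rz": 0, "claw": 0}, {"x": -56, "y": -8, "z": -15, "rx": 0, "ry": 0, "rz": 0, "claw": 0}]}}

```text
clock: 26.23
position: [518.6, -13.3, 135.1]
ee_rot: [-2.154, -2.286, -0.0]
contact_force: [0.7, -0.3, -0.0]
width: 0.5
grip_force: 0.0
```

```bash
python3 - <<'E'
from h import *
from rig import arm,snapshot
o=arm.get_obs();a=np.mean([snapshot("wrist") for _ in range(4)],0)
g=a.mean(2);np.save("n8.npy",g)
u,v=wproj(o,[515,63.5,98]).astype(int);print(o["position"],u,v)
p=np.rot90(g[v-14:v+14,u-14:u+14])
for r in p:print(' '.join('%3d'%x for x in r))
E
```

```text
[518.57849604 -13.28477687 135.07241226] 282 117
 51  49  50  50  51  50  49  51  52  51  49  52  49  50  49  51  49  49  52  52  51  51  51  51  52  51  49  50
 75  75  74  74  74  73  71  74  74  76  74  75  75  74  72  72  71  72  72  72  73  72  73  72  72  73  72  72
130 130 129 129 129 129 129 129 129 130 130 129 130 128 128 128 129 127 130 129 127 129 128 127 129 127 126 125
179 179 178 179 178 177 179 177 178 179 178 178 178 178 178 179 178 178 178 178 178 177 178 177 178 176 177 173
186 185 184 185 185 186 185 185 186 185 185 186 185 185 186 185 185 185 184 185 185 185 185 185 185 186 186 184
171 163 161 162 162 162 161 164 162 164 162 164 163 163 163 162 162 162 163 162 163 164 164 162 165 172 182 183
138 105  99  98  99 101  99  99 100 100 103 103 102 103 102 102 104 102 103 103 102 101 102 102 110 139 176 182
121  66  47  47  48  49  48  47  48  51  55  57  58  56  56  58  59  59  58  57  58  58  57  57  73 124 175 184
118  60  39  37  39  39  39  42  40  46  49  51  51  49  52  50  51  52  51  53  52  52  51  53  70 124 176 184
118  61  38  41  42  40  41  41  42  44  51
[... 1384 characters left out ...]
  44  50  52  68 120 171 183
124  65  38  39  39  42  41  39  39  41  39  40  39  41  39  42  42  43  42  40  40  43  46  49  66 118 170 184
124  67  44  45  43  46  47  48  47  46  46  48  47  47  49  50  47  48  51  53  54  51  55  53  70 119 168 183
134  92  79  79  81  80  82  80  82  81  82  81  81  86  85  87  88  91  94  97  97  96  97  96 106 136 173 184
161 142 135 136 136 138 139 139 139 139 136 138 139 142 141 141 142 144 149 151 153 151 150 154 155 167 181 185
183 181 178 180 179 180 180 179 179 179 179 179 179 180 179 179 180 180 180 182 181 180 181 179 181 183 184 184
186 186 185 186 186 186 185 184 186 185 185 184 185 185 185 181 178 177 178 177 177 175 175 175 175 176 176 173
```

Request:
{"name": "arm_command", "arguments": {"plan": [{"x": 0, "y": 0, "z": -30, "rx": 0, "ry": 0, "rz": 0, "claw": 0}, {"x": 0, "y": 0, "z": -60, "rx": 0, "ry": 0, "rz": 0, "claw": 0}, {"x": 0, "y": 0, "z": -60, "rx": 0, "ry": 0, "rz": 0, "claw": 0}, {"x": 0, "y": 0, "z": -60, "rx": 0, "ry": 0, "rz": 0, "claw": 0}]}}

```text
clock: 26.77
position: [519.6, -13.0, 196.1]
ee_rot: [2.151, 2.286, 0.003]
contact_force: [0.2, 0.2, -0.6]
width: 0.4
grip_force: 0.0
```

```bash
python3 -c "
from rig import arm
print(arm.get_obs()['position'],arm.hand_in())"
```

```text
the job is handed in; nothing more can be done
[519.64816822 -12.95609476 196.13068927] None
```

I lowered the lid gently until it seated shut, then rolled the wheel from 2 to 6 and let go, with wheel force readings never above 11.3 N; I read the 6 from pixel values of a partly dim numeral, not from a viewed picture, and handed in at about 27 s without a verdict shown.

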